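# Put the tissue-dye set back in its caddy

### The job

Put the four tissue-marking dye bottles (blue, green, yellow and red caps) back into the dye caddy, each standing upright in the cup of its own colour; set them down, do not drop them. Leave the two white-capped stain bottles, which look like dyes, standing where they are.

Things in the scene. Friction and masses are not known exactly. Their poses are not given: they have to be found in the camera images.
- dye_blue: Dye bottle with a blue cap and a blue band round its white body. Stands upright; body is a cylinder 37 mm in diameter up to 60 mm high, then a cap 28 mm in diameter from 64 to 82 mm, with a small spout up to 90 mm. 50 to 110 g. Origin: centre of its underside, z up along the bottle.
- dye_green: Dye bottle with a green cap and a green band round its white body. Stands upright; body is a cylinder 37 mm in diameter up to 60 mm high, then a cap 28 mm in diameter from 64 to 82 mm, with a small spout up to 90 mm. 50 to 110 g. Origin: centre of its underside, z up along the bottle.
- dye_yellow: Dye bottle with a yellow cap and a yellow band round its white body. Stands upright; body is a cylinder 37 mm in diameter up to 60 mm high, then a cap 28 mm in diameter from 64 to 82 mm, with a small spout up to 90 mm. 50 to 110 g. Origin: centre of its underside, z up along the bottle.
- dye_red: Dye bottle with a red cap and a red band round its white body. Stands upright; body is a cylinder 37 mm in diameter up to 60 mm high, then a cap 28 mm in diameter from 64 to 82 mm, with a small spout up to 90 mm. 50 to 110 g. Origin: centre of its underside, z up along the bottle.
- cup_blue: Blue round cup, open at the top: inside 53 mm across, outside 60 mm, 28 mm high, floor 4 mm thick. Origin: centre of its underside, 6 mm above the desk, z up. The four cups stand in a straight row, 64 mm apart, fixed in a heavy aluminium caddy (76 mm wide, 276 mm long, at most 34 mm above the desk, a loop handle reaching 20 mm farther at each end).
- cup_green: Green round cup, open at the top: inside 53 mm across, outside 60 mm, 28 mm high, floor 4 mm thick. Origin: centre of its underside, 6 mm above the desk, z up. The four cups stand in a straight row, 64 mm apart, fixed in a heavy aluminium caddy (76 mm wide, 276 mm long, at most 34 mm above the desk, a loop handle reaching 20 mm farther at each end).
- cup_yellow: Yellow round cup, open at the top: inside 53 mm across, outside 60 mm, 28 mm high, floor 4 mm thick. Origin: centre of its underside, 6 mm above the desk, z up. The four cups stand in a straight row, 64 mm apart, fixed in a heavy aluminium caddy (76 mm wide, 276 mm long, at most 34 mm above the desk, a loop handle reaching 20 mm farther at each end).
- cup_red: Red round cup, open at the top: inside 53 mm across, outside 60 mm, 28 mm high, floor 4 mm thick. Origin: centre of its underside, 6 mm above the desk, z up. The four cups stand in a straight row, 64 mm apart, fixed in a heavy aluminium caddy (76 mm wide, 276 mm long, at most 34 mm above the desk, a loop handle reaching 20 mm farther at each end).
- stain_blue: Look-alike: stain bottle of exactly the same shape and size as the dye bottles, with a blue band but a WHITE cap. Not a dye. Origin: centre of its underside, z up.
- stain_red: Look-alike: stain bottle of exactly the same shape and size as the dye bottles, with a red band but a WHITE cap. Not a dye. Origin: centre of its underside, z up.

How it is judged:
By the outcome, as a careful person would: the job done as asked, in the order asked, and still so for the second after the job is handed in, with the robot touching nothing.
It also fails if it takes over 96 s, if anything falls off the work surface, if the arm or the gripper's body presses on something with over 40 N, if the wrist force passes 120 N, or if a joint passes its speed limit or range.

### The arm

A 6-joint arm with a two-finger parallel gripper is mounted at the origin on the work surface. World frame = base frame: x ahead of the robot, y to its left, z up, the work surface at z = 0. Lengths are in m, angles in rad, forces in N, time in s.
With the tool pointing down it reaches from about 0.35 to 0.775 m from the base axis. Payload 7.3 kg.
Tool frame: the origin (TCP) lies midway between the tips of the shut fingers; the grasp point (between the pads) lies 19 mm behind it (robot.tcp_to_grasp is the distance from the TCP to the grasp point, in m); z points along the fingers, y is the line along which they close (so a half turn about z gives the same grasp; the last joint's range is limited). The gripper opens to 92 mm and grips with 3 to 60 N. Pads are 19 mm wide; open, the fingers measure 130 mm over their backs; the gripper's body (75 mm by 190 mm) begins 47 mm behind the grasp point.
Start: joints at [-1.428, 0.342, 1.524, -0, 1.275, -0.146], TCP at [0.15, -0.503, 0.227] pointing down, gripper open.
Joint ranges: [-2.53, 2.53], [-0.77, 2.02], [0.04, 2.7], [-1, 4.14], [0.28, 2.66], [-3.11, 3.11]. Speed limits (rad/s): [2.57, 2.57, 3.14, 3.14, 3.14, 3.14].

### API

Orientations are given as [roll, pitch, yaw] about the fixed x, y, z axes, in that order (R = Rz(yaw) Ry(pitch) Rx(roll)).
In Python, from cell import readout, cams, ticket, robot gives the robot as it stands. The module is installed in compiled form; this text tells all that it offers.
- The arm moves only by the tool jog_arm, never from a script. Its argument "plan" is a list of rows, each a list of 5 numbers: the shift along the world's x, y, z each as a share of 0.08 m, from -1 to 1, then the turn about the world's z as a share of 90 degrees, from -1 to 1, then the opening, from -1 (shut) to 1 (fully open). A call has 1 to 12 rows; each row is the pose to reach, as a shift and turn from the pose commanded when the call began; what a row does not reach only later rows make up. A row lasts 1/10 s, in which the tool goes at most 50 mm and 8.59 degrees, less where a joint would pass 70% of its speed; a pose out of reach is approached as far as the arm can. A call with a number of a shift or a turn outside -1 to 1 is refused whole. A call with a gripper value outside its range is refused whole. The fingers move at their own pace and stop on an object; "squeeze" is the grip in N (left out, the last holds). Time passes only in rows, so rows that repeat a pose let the fingers close. It gives the time, the measured TCP pose, the force, the opening and the grip force at its end, in the units of the state.
- readout.observe(): the state, without advancing time (a new reading comes with each control period).
- cams.read_camera(name): name is "side" or "top" or "wrist"; returns the picture (480x640x3 uint8, blue, green, red); there is no depth.
- cams.calibration(name): a dict with "K" (3x3 intrinsics, pixels), "world_from_camera" (4x4, takes a point from camera to world coordinates). Camera axes: x right, y down, z forward; pixel columns grow to the right and rows downward; lengths in m; the calibration is good to about 2 mm. A picture is of the moment at which its call begins: read the wrist's pose just before it. calibration takes no time and is no camera call; for the wrist camera it gives the pose at the moment of the call.
- ticket.hand_in(): hands the job in; it is judged then, once.
The state is a dict: "time": time; "qpos": joint angles; "qvel": joint speeds; "joint_efforts": joint torques, N m; "tool_pos": TCP position; "tool_rot": TCP orientation; "contact_force": force on the tool from outside, world axes, zero at the start; "torque": the same for the moment, N m; "opening": finger opening in m; "grip_force": force on a finger pad.
Only numpy, scipy, OpenCV 4.12 (cv2) and the standard library are available. Lean on these libraries where they do the work, as an engineer would, in place of code of your own. Each camera call takes 0.05 s, during which the arm holds its last target. There are 200 camera calls.

## Working session

There is one attempt and no reset: what is moved stays moved. The work goes in short steps, Python scripts to look and compute and a tool call to move; the robot and the scene stay as the last step left them, time stands still between calls to the robot, and variables do not carry over. Pictures are saved under pics/ and viewed, at most 14 in all, crops included, and the job is handed in when it is done.

Besides the shell and the picture viewer there is one more tool, called after ">>>" in YAML: its name, and indented under it one key for each argument. jog_arm: Moves the arm, as the interface text tells. Shift numbers are shares of 0.08 m and turn numbers shares of 90 degrees, none past 1 either way. Its arguments: {"type":"object","properties":{"plan":{"type":"array"},"squeeze":{"type":"number"}},"required":["plan"]}

```bash
mkdir -p pics
python3 - <<'E'
from cell import readout,cams
import cv2
s=readout.observe();print(s)
for n in("top","side"):
    cv2.imwrite(f"pics/{n}0.png",cams.read_camera(n));c=cams.calibration(n);print(n,c["K"],c["world_from_camera"])
E
```

```text
{'time': 0.0, 'qpos': array([-1.42800315e+00,  3.42709150e-01,  1.52501109e+00, -2.24602177e-08,
        1.27541955e+00, -1.46013223e-01]), 'qvel': array([ 2.02254458e-05, -1.04376304e-04,  2.12086255e-03, -1.04449262e-03,
        5.52263678e-04,  1.33814539e-03]), 'joint_efforts': array([ 4.99551716e-04, -4.31238484e+01, -2.44220638e+01,  7.17783510e-02,
        5.58919518e-02, -1.54940858e-04]), 'tool_pos': array([ 0.14947983, -0.5028409 ,  0.22605409]), 'tool_rot': array([-3.14006198e+00, -2.25078968e-04,  2.88806231e-01]), 'contact_force': array([-0.06058663,  0.14127988, -0.95543406]), 'torque': array([ 0.04963951, -0.03155358, -0.03896149]), 'grip_force': 0.0, 'opening': 0.09138457981942161}
top [[545.94813586   0.         313.29320962]
 [  0.         545.94813586 234.48788685]
 [  0.           0.           1.        ]] [[-0.00836918 -0.99024357  0.13909574  0.36777079]
 [-0.99995601  0.0076988  -0.00535694  0.00353096]
 [ 0.00423381 -0.13913446 -0.99026445  1.09318514]
 [ 0.          0.          0.          1.        ]]
side [[486.82969706   0.         325.93875163]
 [  0.         486.82969706 239.81298494]
 [  0.           0.           1.        ]] [[-0.73599931 -0.52831315  0.42330868  0.05966273]
 [-0.67697041  0.57065538 -0.46482631  0.50708998]
 [ 0.00401048 -0.6286793  -0.77765433  0.87343437]
 [ 0.          0.          0.          1.        ]]
```

View pics/top0.png

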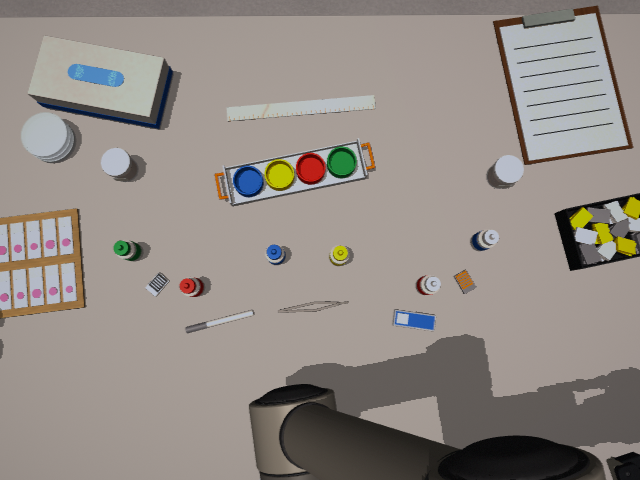

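View pics/side0.png

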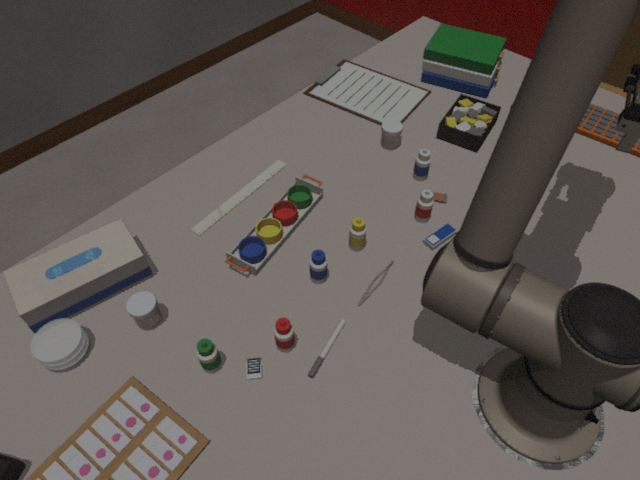

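The top view shows the dye caps at green (125,248), red (190,287), blue (275,253) and yellow (340,254). The cups are blue (249,181), yellow (280,175), red (311,169) and green (342,162), and the white-capped stains are at (430,285) and (488,238). The side view agrees with this.

```bash
cat > h.py <<'E'
import cv2,numpy as np
from cell import cams,readout
H={"blue":[(100,130)],"green":[(45,85)],"yellow":[(22,34)],"red":[(0,8),(172,179)]}
def ray(n,p,z):
    c=cams.calibration(n);T=c["world_from_camera"]
    d=T[:3,:3]@np.linalg.solve(c["K"],[p[0],p[1],1]);o=T[:3,3]
    return o+d*(z-o[2])/d[2]
def tri(a,b):
    A=[];r=[]
    for n,p in (("top",a),("side",b)):
        c=cams.calibration(n);T=c["world_from_camera"]
        d=T[:3,:3]@np.linalg.solve(c["K"],[p[0],p[1],1]);d/=np.linalg.norm(d)
        P=np.eye(3)-np.outer(d,d);A.append(P);r.append(P@T[:3,3])
    return np.linalg.lstsq(np.vstack(A),np.hstack(r),rcond=None)[0]
def blobs(im,col,mn=40):
    h=cv2.cvtColor(im,cv2.COLOR_BGR2HSV)
    m=sum(cv2.inRange(h,(a,130,50),(b,255,255)) for a,b in H[col])
    cs=cv2.findContours(m,cv2.RETR_EXTERNAL,cv2.CHAIN_APPROX_NONE)[0]
    return [c for c in cs if cv2.contourArea(c)>mn]
E
python3 - <<'E'
from h import *
t=cv2.imread("pics/top0.png");s=cv2.imread("pics/side0.png")
for col in H:
    for n,im in(("top",t),("side",s)):
        for c in blobs(im,col):
            (x,y),(w,h),a=cv2.minAreaRect(c)
            if n=="top" and not(100<x<380 and 130<y<310):continue
            if n=="side" and not(180<x<380 and 170<y<380):continue
            A=cv2.contourArea(c)
            M=cv2.convexHull(c);mm=cv2.moments(M);q=(mm["m10"]/mm["m00"],mm["m01"]/mm["m00"])
            print(col,n,np.round(q,1),A,np.round((w,h)),"z.034",ray(n,q,.034).round(4),"z.077",ray(n,q,.077).round(4))
E
```

```text
blue top [273.6 251.7] 146.0 [14. 13.] z.034 [0.4832 0.0755 0.034 ] z.077 [0.4785 0.0726 0.077 ]
blue top [247.7 180.6] 693.0 [31. 29.] z.034 [0.6255 0.1271 0.034 ] z.077 [0.615  0.1221 0.077 ]
blue side [317.5 255.4] 88.0 [10. 12.] z.034 [0.5007 0.0495 0.034 ] z.077 [0.4781 0.073  0.077 ]
blue side [251.3 246.8] 244.5 [26. 21.] z.034 [0.6232 0.1309 0.034 ] z.077 [0.5944 0.1502 0.077 ]
green top [120.5 247.5] 143.0 [13. 13.] z.034 [0.4938 0.3738 0.034 ] z.077 [0.4887 0.3588 0.077 ]
green top [341.2 160.8] 627.0 [28. 29.] z.034 [ 0.6648 -0.0592  0.034 ] z.077 [ 0.6527 -0.0567  0.077 ]
green side [299.2 196.5] 60.0 [16.  8.] z.034 [ 0.6534 -0.0493  0.034 ] z.077 [ 0.623  -0.0208  0.077 ]
yellow top [339.8 252.8] 156.0 [14. 14.] z.034 [ 0.4801 -0.0537  0.034 ] z.077 [ 0.4755 -0.0513  0.077 ]
yellow top [279.  174.4] 699.0 [31. 29.] z.034 [0.6378 0.0651 0.034 ] z.077 [0.6268 0.0626 0.077 ]
yellow side [356.7 241. ] 73.0 [15.  9.] z.034 [ 0.4644 -0.0385  0.034 ] z.077 [ 0.4437 -0.0106  0.077 ]
yellow side [358.2 224. ] 97.0 [12. 11.] z.034 [ 0.4942 -0.0787  0.034 ] z.077 [ 0.4719 -0.0487  0.077 ]
yellow side [269.1 230.1] 470.5 [25. 25.] z.034 [0.6297 0.0715 0.034 ] z.077 [0.6005 0.0938 0.077 ]
red top [187.2 285.3] 164.5 [15. 14.] z.034 [0.4193 0.2422 0.034 ] z.077 [0.4172 0.2325 0.077 ]
red top [310.2 168. ] 690.0 [30. 29.] z.034 [0.6504 0.0029 0.034 ] z.077 [0.6389 0.0029 0.077 ]
red side [284.8 342.3] 83.0 [10. 17.] z.034 [0.4048 0.2419 0.034 ] z.077 [0.3871 0.2555 0.077 ]
red side [282.9 325.7] 170.5 [16. 14.] z.034 [0.4329 0.2197 0.034 ] z.077 [0.4137 0.2345 0.077 ]
red side [284.9 212.1] 456.5 [25. 24.] z.034 [0.6426 0.009  0.034 ] z.077 [0.6128 0.0346 0.077 ]
```

>>> jog_arm:
  plan:
    - [0.5, 0.5, 0, 0.1, 1]
    - [1, 1, 0, 0.2, 1]
    - [1, 1, 0, 0.3, 1]
    - [1, 1, 0, 0.4, 1]
    - [1, 1, 0, 0.5, 1]
    - [1, 1, 0, 0.6, 1]
    - [1, 1, 0, 0.7, 1]
    - [1, 1, 0, 0.8, 1]
    - [1, 1, 0, 0.9, 1]
    - [1, 1, 0, 0.95, 1]
    - [1, 1, 0, 0.95, 1]
  squeeze: 20

```text
time: 1.2
tool_pos: [0.2295, -0.4231, 0.2264]
tool_rot: [-3.142, -0.001, 1.782]
contact_force: [-0.3, 0.1, -0.7]
opening: 0.0919
grip_force: 0.0
```

>>> jog_arm:
  plan:
    - [0.3, 0.5, 0, 0, 1]
    - [0.6, 1, 0, 0, 1]
    - [0.6, 1, 0, 0, 1]

```text
time: 1.5
tool_pos: [0.2791, -0.3391, 0.2265]
tool_rot: [3.141, -0.003, 1.781]
contact_force: [-0.4, 0.1, -1.0]
opening: 0.0917
grip_force: 0.0
```

>>> jog_arm:
  plan:
    - [0.3, 0.46, 0, 0, 1]
    - [0.61, 0.92, 0, 0, 1]
    - [0.61, 0.92, 0, 0, 1]

```text
time: 1.8
tool_pos: [0.328, -0.2664, 0.2267]
tool_rot: [3.141, -0.001, 1.782]
contact_force: [-0.7, -0.6, 0.4]
opening: 0.0916
grip_force: 0.0
```

>>> jog_arm:
  plan:
    - [0.3, 0.46, 0, 0, 1]
    - [0.61, 0.92, 0, 0, 1]
    - [0.61, 0.92, 0, 0, 1]

```text
time: 2.1
tool_pos: [0.3768, -0.1932, 0.2267]
tool_rot: [3.141, -0.001, 1.782]
contact_force: [-0.2, -1.0, -0.2]
opening: 0.0916
grip_force: 0.0
```

>>> jog_arm:
  plan:
    - [0.3, 0.46, 0, 0, 1]
    - [0.61, 0.92, 0, 0, 1]
    - [0.61, 0.92, 0, 0, 1]

```text
time: 2.4
tool_pos: [0.4257, -0.1201, 0.2267]
tool_rot: [3.14, -0.001, 1.782]
contact_force: [0.4, 0.4, 0.9]
opening: 0.0915
grip_force: 0.0
```

>>> jog_arm:
  plan:
    - [0.3, 0.46, 0, 0, 1]
    - [0.61, 0.92, 0, 0, 1]
    - [0.61, 0.92, 0, 0, 1]
    - [0.61, 0.92, 0, 0, 1]
    - [0.61, 0.92, 0, 0, 1]

```text
time: 2.9
tool_pos: [0.4722, -0.0503, 0.2265]
tool_rot: [-3.141, 0.0, 1.779]
contact_force: [-0.4, -0.1, -0.5]
opening: 0.0916
grip_force: 0.0
```

Run:
```python
from h import *
s=readout.observe();print(s["tool_pos"],s["tool_rot"])
im=cams.read_camera("wrist");cv2.imwrite("pics/w1.png",im)
for col in H:
    for c in blobs(im,col,150):
        (x,y),r=cv2.minEnclosingCircle(c);print(col,round(x),round(y),round(r),ray("wrist",(x,y),.082).round(4),ray("wrist",(x,y),.034).round(4))
```

```text
[ 0.47223879 -0.05030008  0.22654478] [-3.14082652e+00  3.28514784e-04  1.77882993e+00]
blue 514 67 35 [0.6057 0.1103 0.082 ] [0.6292 0.1244 0.034 ]
yellow 503 137 32 [0.617  0.0556 0.082 ] [0.6423 0.061  0.034 ]
red 492 198 30 [0.6265 0.0026 0.082 ] [ 6.533e-01 -4.000e-04  3.400e-02]
```

View pics/w1.png

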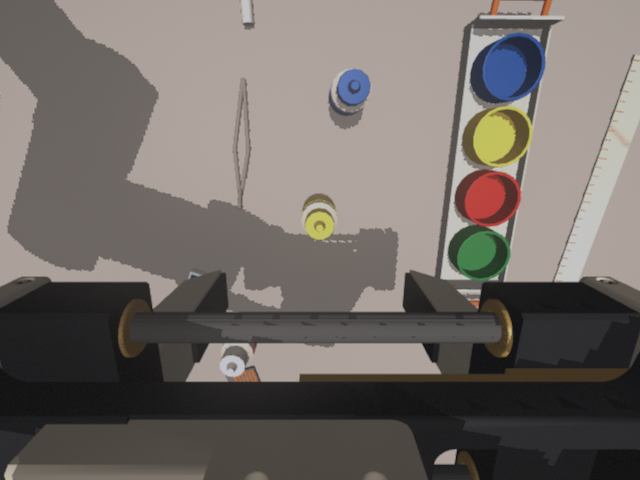

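The wrist view shows the yellow cap at (319,225), the blue cap at (352,88), and the cups in the order blue, yellow, red, green. I'll cast rays for the two caps as a check.

Run:
```python
from h import *
for p in((319,225),(353,88)):print(ray("wrist",p,.082))
```

```text
[ 0.47676812 -0.05489624  0.082     ]
[0.47981602 0.06716577 0.082     ]
```

>>> jog_arm:
  plan:
    - [0.02, -0.04, -0.5, 0, 1]
    - [0.02, -0.04, -1, 0, 1]
    - [0.02, -0.04, -1, 0, 1]

```text
time: 3.25
tool_pos: [0.4708, -0.0526, 0.143]
tool_rot: [-3.133, -0.004, 1.778]
contact_force: [-0.8, 0.2, 0.4]
opening: 0.0917
grip_force: 0.0
```

>>> jog_arm:
  plan:
    - [0, 0, -0.4, 0, 1]
    - [0, 0, -0.8, 0, 1]
    - [0, 0, -1, 0, 1]
    - [0, 0, -1, 0, 1]

```text
time: 3.65
tool_pos: [0.4737, -0.0527, 0.0665]
tool_rot: [-3.139, -0.001, 1.78]
contact_force: [0.1, -0.5, 0.1]
opening: 0.0917
grip_force: 0.0
```

>>> jog_arm:
  plan:
    - [0, 0, -0.2, 0, 1]
    - [0, 0, -0.42, 0, 1]
    - [0, 0, -0.42, 0, 1]
    - [0, 0, -0.42, 0, -1]
    - [0, 0, -0.42, 0, -1]
    - [0, 0, -0.42, 0, -1]
    - [0, 0, -0.42, 0, -1]
    - [0, 0, -0.42, 0, -1]
    - [0, 0, -0.42, 0, -1]
    - [0, 0, -0.42, 0, -1]

```text
time: 4.65
tool_pos: [0.4744, -0.0521, 0.0332]
tool_rot: [3.141, 0.0, 1.781]
contact_force: [0.6, -0.8, 0.9]
opening: 0.0405
grip_force: 0.4
```

>>> jog_arm:
  plan:
    - [0, 0, 0, 0, -1]
    - [0, 0, 0, 0, -1]
    - [0, 0, 0, 0, -1]
    - [0, 0, 0.1, 0, -1]

```text
time: 5.05
tool_pos: [0.4734, -0.0518, 0.0405]
tool_rot: [-3.139, -0.001, 1.781]
contact_force: [-0.0, 0.2, -1.6]
opening: 0.0366
grip_force: 20.0
```

>>> jog_arm:
  plan:
    - [0, 0, 0.5, 0, -1]
    - [0, 0, 1, 0, -1]
    - [0, 0, 1, 0, -1]

```text
time: 5.35
tool_pos: [0.4772, -0.0528, 0.1261]
tool_rot: [3.133, 0.004, 1.781]
contact_force: [0.6, -0.4, -1.0]
opening: 0.0364
grip_force: 20.0
```

>>> jog_arm:
  plan:
    - [0.5, 0.36, 0, 0, -1]
    - [1, 0.72, 0, 0, -1]
    - [1, 0.72, 0, 0, -1]

```text
time: 5.65
tool_pos: [0.558, 0.0083, 0.1209]
tool_rot: [3.138, -0.0, 1.784]
contact_force: [-0.3, 0.2, -1.1]
opening: 0.0368
grip_force: 20.0
```

>>> jog_arm:
  plan:
    - [0.5, 0.36, 0, 0, -1]
    - [1, 0.73, 0, 0, -1]
    - [1, 0.73, 0, 0, -1]
    - [1, 0.73, 0, 0, -1]

```text
time: 6.05
tool_pos: [0.6336, 0.0644, 0.1197]
tool_rot: [-3.139, -0.0, 1.783]
contact_force: [-0.7, 0.4, -1.5]
opening: 0.0365
grip_force: 20.0
```

>>> jog_arm:
  plan:
    - [0.05, 0, -0.25, 0, -1]
    - [0.05, 0, -0.5, 0, -1]
    - [0.05, 0, -0.5, 0, -1]
    - [0.05, 0, -0.5, 0, -1]

```text
time: 6.45
tool_pos: [0.6374, 0.0631, 0.0813]
tool_rot: [-3.14, -0.0, 1.78]
contact_force: [-0.3, 0.5, -0.3]
opening: 0.0367
grip_force: 20.0
```

Run:
```python
from h import *
print(readout.observe()["tool_pos"])
a=cams.read_camera("side")[140:300,160:370];b=cams.read_camera("top")[110:230,170:410]
cv2.imwrite("pics/p1.png",np.hstack([cv2.resize(a,(400,305)),cv2.resize(b,(400,305))]))
```

```text
[0.63744129 0.06313513 0.08133939]
```

View pics/p1.png

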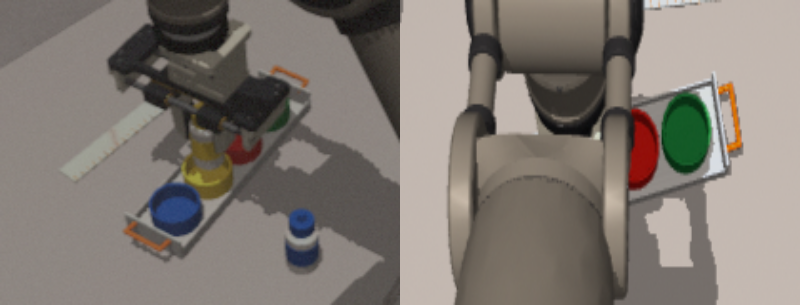

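The side crop shows the held bottle above the yellow cup at about (205,165) and close to centred. I'll lower it the last few millimetres.

>>> jog_arm:
  plan:
    - [0, 0, -0.2, 0, -1]
    - [0, 0, -0.35, 0, -1]
    - [0, 0, -0.42, 0, -1]
    - [0, 0, -0.45, 0, -1]
    - [0, 0, -0.47, 0, -1]
    - [0, 0, -0.48, 0, -1]
    - [0, 0, -0.48, 0, -1]

```text
time: 7.25
tool_pos: [0.6387, 0.064, 0.0432]
tool_rot: [3.141, 0.0, 1.781]
contact_force: [0.1, 0.1, -0.5]
opening: 0.0366
grip_force: 20.0
```

>>> jog_arm:
  plan:
    - [0, 0, -0.01, 0, -1]
    - [0, 0, -0.02, 0, -1]
    - [0, 0, -0.02, 0, -1]

```text
time: 7.55
tool_pos: [0.6388, 0.0639, 0.0431]
tool_rot: [3.14, 0.001, 1.781]
contact_force: [-3.9, 0.7, 10.0]
opening: 0.0369
grip_force: 20.0
```

>>> jog_arm:
  plan:
    - [0, 0, 0, 0, -0.05]
    - [0, 0, 0, 0, 0]
    - [0, 0, 0, 0, 0.1]
    - [0, 0, 0, 0, 1]
    - [0, 0, 0, 0, 1]
    - [0, 0, 0, 0, 1]
    - [0, 0, 0, 0, 1]
    - [0, 0, 0, 0, 1]
    - [0, 0, 0, 0, 1]

```text
time: 8.45
tool_pos: [0.6383, 0.0639, 0.0411]
tool_rot: [3.142, 0.0, 1.781]
contact_force: [0.1, -0.1, -0.4]
opening: 0.0904
grip_force: 0.0
```

>>> jog_arm:
  plan:
    - [0, 0, 0.3, 0, 1]
    - [0, 0, 0.7, 0, 1]
    - [0, 0, 1, 0, 1]
    - [0, 0, 1, 0, 1]

```text
time: 8.85
tool_pos: [0.6406, 0.064, 0.1253]
tool_rot: [3.134, 0.002, 1.781]
contact_force: [-0.5, -0.3, -0.1]
opening: 0.0917
grip_force: 0.0
```

>>> jog_arm:
  plan:
    - [-0.5, 0, 0, 0, 1]
    - [-1, 0.09, 0, 0, 1]
    - [-1, 0.09, 0, 0, 1]

```text
time: 9.15
tool_pos: [0.5515, 0.072, 0.119]
tool_rot: [-3.132, -0.002, 1.782]
contact_force: [-1.0, 0.2, -1.1]
opening: 0.0918
grip_force: 0.0
```

>>> jog_arm:
  plan:
    - [-0.5, 0, 0, 0, 1]
    - [-1, 0, 0, 0, 1]
    - [-1, 0, 0, 0, 1]
    - [-1, 0, 0, 0, 1]

```text
time: 9.55
tool_pos: [0.4785, 0.0711, 0.1211]
tool_rot: [3.141, 0.0, 1.781]
contact_force: [0.9, 0.7, 0.7]
opening: 0.0915
grip_force: 0.0
```

>>> jog_arm:
  plan:
    - [0, 0, -0.4, 0, 1]
    - [0, 0, -0.8, 0, 1]
    - [0, 0, -1, 0, 1]
    - [0, 0, -1, 0, 1]
    - [0, 0, -1, 0, 1]

```text
time: 10.05
tool_pos: [0.4796, 0.071, 0.0412]
tool_rot: [3.141, 0.0, 1.781]
contact_force: [-0.4, 0.4, 0.6]
opening: 0.092
grip_force: 0.0
```

>>> jog_arm:
  plan:
    - [0, 0, -0.1, 0, 1]
    - [0, 0, -0.1, 0, -1]
    - [0, 0, -0.1, 0, -1]
    - [0, 0, -0.1, 0, -1]
    - [0, 0, -0.1, 0, -1]
    - [0, 0, -0.1, 0, -1]
    - [0, 0, -0.1, 0, -1]
    - [0, 0, -0.1, 0, -1]
    - [0, 0, -0.1, 0, -1]
    - [0, 0, -0.1, 0, -1]
    - [0, 0, -0.1, 0, -1]
    - [0, 0, -0.1, 0, -1]

```text
time: 11.25
tool_pos: [0.4785, 0.0711, 0.0332]
tool_rot: [3.141, 0.0, 1.781]
contact_force: [-0.3, -0.7, -0.3]
opening: 0.0367
grip_force: 20.0
```

>>> jog_arm:
  plan:
    - [0, 0, 0.4, 0, -1]
    - [0, 0, 0.8, 0, -1]
    - [0, 0, 1, 0, -1]

```text
time: 11.55
tool_pos: [0.4791, 0.0711, 0.1153]
tool_rot: [3.139, 0.001, 1.781]
contact_force: [0.2, -0.1, -0.1]
opening: 0.0367
grip_force: 20.0
```

>>> jog_arm:
  plan:
    - [0.5, 0.2, 0, 0, -1]
    - [0.92, 0.35, 0, 0, -1]
    - [0.92, 0.35, 0, 0, -1]

```text
time: 11.85
tool_pos: [0.5553, 0.1001, 0.1132]
tool_rot: [3.138, 0.0, 1.782]
contact_force: [-0.0, -0.2, -0.6]
opening: 0.0367
grip_force: 20.0
```

>>> jog_arm:
  plan:
    - [0.5, 0.2, 0, 0, -1]
    - [0.92, 0.35, 0, 0, -1]
    - [0.92, 0.35, 0, 0, -1]
    - [0.92, 0.35, 0, 0, -1]
    - [0.92, 0.35, -0.2, 0, -1]
    - [0.92, 0.35, -0.4, 0, -1]
    - [0.92, 0.35, -0.4, 0, -1]
    - [0.92, 0.35, -0.4, 0, -1]

```text
time: 12.65
tool_pos: [0.6245, 0.1268, 0.0813]
tool_rot: [-3.14, -0.0, 1.781]
contact_force: [0.6, -0.6, -0.9]
opening: 0.0363
grip_force: 20.0
```

Run:
```python
from h import *
print(readout.observe()["tool_pos"])
a=cams.read_camera("side")[140:300,160:370]
cv2.imwrite("pics/p2.png",cv2.resize(a,(630,480)))
```

```text
[0.62453765 0.12676012 0.08133533]
```

View pics/p2.png

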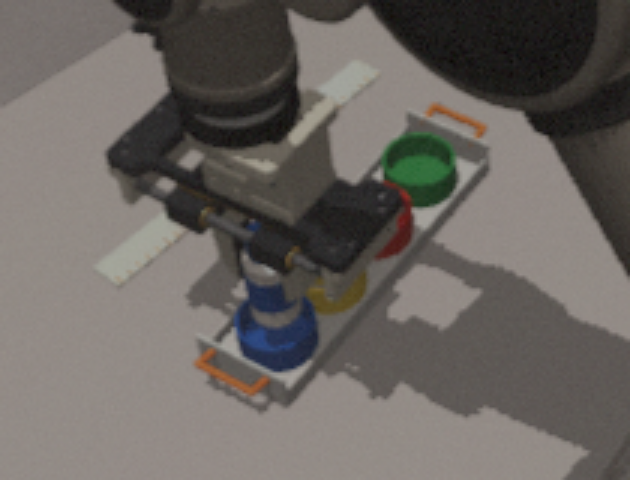

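The blue bottle hangs over the blue cup at about (275,310), centred.

>>> jog_arm:
  plan:
    - [0.01, 0, -0.2, 0, -1]
    - [0.01, 0, -0.35, 0, -1]
    - [0.01, 0, -0.42, 0, -1]
    - [0.01, 0, -0.45, 0, -1]
    - [0.01, 0, -0.47, 0, -1]
    - [0.01, 0, -0.48, 0, -1]
    - [0.01, 0, -0.49, 0, -1]
    - [0.01, 0, -0.49, 0, -1]

```text
time: 13.5
tool_pos: [0.6266, 0.1272, 0.0432]
tool_rot: [3.14, 0.0, 1.781]
contact_force: [-1.5, -0.6, 4.8]
opening: 0.037
grip_force: 20.0
```

>>> jog_arm:
  plan:
    - [0, 0, 0, 0, -0.05]
    - [0, 0, 0, 0, 0]
    - [0, 0, 0, 0, 0.1]
    - [0, 0, 0, 0, 1]
    - [0, 0, 0, 0, 1]
    - [0, 0, 0, 0, 1]
    - [0, 0, 0, 0, 1]
    - [0, 0, 0, 0, 1]
    - [0, 0, 0, 0, 1]

```text
time: 14.4
tool_pos: [0.6263, 0.1271, 0.0419]
tool_rot: [3.142, 0.0, 1.781]
contact_force: [-0.1, 0.2, -0.4]
opening: 0.0906
grip_force: 0.0
```

>>> jog_arm:
  plan:
    - [0, 0, 0.3, 0, 1]
    - [0, 0, 0.7, 0, 1]
    - [0, 0, 1, 0, 1]
    - [0, 0, 1, 0, 1]

```text
time: 14.8
tool_pos: [0.6285, 0.1274, 0.1261]
tool_rot: [3.134, 0.001, 1.781]
contact_force: [-0.2, 0.6, 0.8]
opening: 0.092
grip_force: 0.0
```

>>> jog_arm:
  plan:
    - [-0.5, 0.2, 0, 0, 1]
    - [-0.88, 0.44, 0, 0, 1]
    - [-0.88, 0.44, 0, 0, 1]

```text
time: 15.1
tool_pos: [0.5516, 0.1641, 0.1209]
tool_rot: [-3.137, -0.001, 1.784]
contact_force: [-0.7, 0.1, 0.3]
opening: 0.0918
grip_force: 0.0
```

>>> jog_arm:
  plan:
    - [-0.5, 0.2, 0, 0, 1]
    - [-0.88, 0.44, 0, 0, 1]
    - [-0.88, 0.44, 0, 0, 1]

```text
time: 15.4
tool_pos: [0.482, 0.1989, 0.1212]
tool_rot: [-3.138, -0.0, 1.784]
contact_force: [1.2, -0.7, -0.8]
opening: 0.0919
grip_force: 0.0
```

>>> jog_arm:
  plan:
    - [-0.5, 0.2, 0, 0, 1]
    - [-0.88, 0.44, 0, 0, 1]
    - [-0.88, 0.44, 0, 0, 1]
    - [-0.88, 0.44, 0, 0, 1]

```text
time: 15.8
tool_pos: [0.416, 0.2329, 0.1219]
tool_rot: [3.14, 0.0, 1.782]
contact_force: [-0.0, 0.0, 1.3]
opening: 0.092
grip_force: 0.0
```

Run:
```python
from h import *
print(readout.observe()["tool_pos"])
a=cams.read_camera("side");b=cams.read_camera("wrist")
cv2.imwrite("pics/p3.png",np.hstack([cv2.resize(a,(400,300)),cv2.resize(b,(400,300))]))
```

```text
[0.41601759 0.23286626 0.12194184]
```

View pics/p3.png

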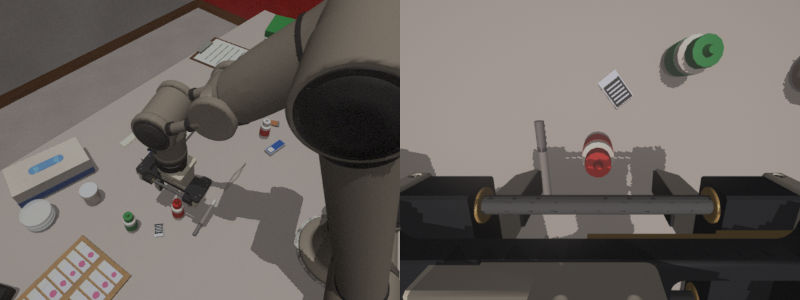

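The wrist half shows the red cap at full-picture pixel (317,264), centred between the fingers, and the green cap at (491,80).

Run:
```python
from h import *
for p in((317,264),(491,80)):print(ray("wrist",p,.082))
```

```text
[0.41877918 0.22898623 0.082     ]
[0.48910428 0.35367884 0.082     ]
```

>>> jog_arm:
  plan:
    - [0, 0, -0.4, 0, 1]
    - [0, 0, -0.8, 0, 1]
    - [0, 0, -1, 0, 1]
    - [0, 0, -1, 0, 1]

```text
time: 16.3
tool_pos: [0.4149, 0.2315, 0.0397]
tool_rot: [-3.137, 0.001, 1.78]
contact_force: [1.1, -0.4, -0.1]
opening: 0.0917
grip_force: 0.0
```

>>> jog_arm:
  plan:
    - [0, 0, -0.11, 0, 1]
    - [0, 0, -0.11, 0, -1]
    - [0, 0, -0.11, 0, -1]
    - [0, 0, -0.11, 0, -1]
    - [0, 0, -0.11, 0, -1]
    - [0, 0, -0.11, 0, -1]
    - [0, 0, -0.11, 0, -1]
    - [0, 0, -0.11, 0, -1]
    - [0, 0, -0.11, 0, -1]
    - [0, 0, -0.11, 0, -1]
    - [0, 0, -0.11, 0, -1]
    - [0, 0, -0.11, 0, -1]

```text
time: 17.5
tool_pos: [0.4153, 0.2328, 0.0332]
tool_rot: [3.141, -0.0, 1.781]
contact_force: [1.4, -0.6, 0.7]
opening: 0.0366
grip_force: 20.0
```

>>> jog_arm:
  plan:
    - [0, 0, 0.4, 0, -1]
    - [0, 0, 0.8, 0, -1]
    - [0, 0, 1, 0, -1]

```text
time: 17.8
tool_pos: [0.4157, 0.2329, 0.1151]
tool_rot: [3.139, -0.0, 1.781]
contact_force: [0.8, 0.4, -1.7]
opening: 0.0365
grip_force: 20.0
```

>>> jog_arm:
  plan:
    - [0, 0, 0.4, 0, -1]
    - [0.4, -0.4, 0.7, 0, -1]
    - [0.98, -0.96, 0.7, 0, -1]
    - [0.98, -0.96, 0.7, 0, -1]

```text
time: 18.2
tool_pos: [0.4963, 0.1533, 0.1698]
tool_rot: [3.139, 0.001, 1.779]
contact_force: [-0.4, 0.2, -1.2]
opening: 0.0362
grip_force: 20.0
```

>>> jog_arm:
  plan:
    - [0.4, -0.4, 0, 0, -1]
    - [0.8, -0.8, 0, 0, -1]
    - [0.98, -0.96, 0, 0, -1]

```text
time: 18.5
tool_pos: [0.5733, 0.0765, 0.1682]
tool_rot: [-3.141, 0.0, 1.779]
contact_force: [-0.3, -0.0, -1.5]
opening: 0.037
grip_force: 20.0
```

>>> jog_arm:
  plan:
    - [0.4, -0.4, 0, 0, -1]
    - [0.8, -0.8, 0, 0, -1]
    - [0.98, -0.96, 0, 0, -1]
    - [0.98, -0.96, 0, 0, -1]
    - [0.98, -0.96, 0, 0, -1]

```text
time: 19.0
tool_pos: [0.6493, 0.0028, 0.1678]
tool_rot: [-3.139, -0.001, 1.781]
contact_force: [-0.9, 0.8, -0.4]
opening: 0.0369
grip_force: 20.0
```

>>> jog_arm:
  plan:
    - [0, 0, -0.4, 0, -1]
    - [0, 0, -0.8, 0, -1]
    - [0, 0, -1, 0, -1]
    - [0, 0, -1, 0, -1]
    - [0, 0, -1, 0, -1]

```text
time: 19.5
tool_pos: [0.65, 0.0034, 0.0897]
tool_rot: [-3.142, -0.0, 1.782]
contact_force: [0.5, 0.1, -0.9]
opening: 0.0365
grip_force: 20.0
```

Run:
```python
from h import *
print(readout.observe()["tool_pos"])
a=cams.read_camera("side")[140:300,160:370]
cv2.imwrite("pics/p4.png",cv2.resize(a,(630,480)))
```

```text
[0.64996135 0.00343122 0.08974487]
```

View pics/p4.png

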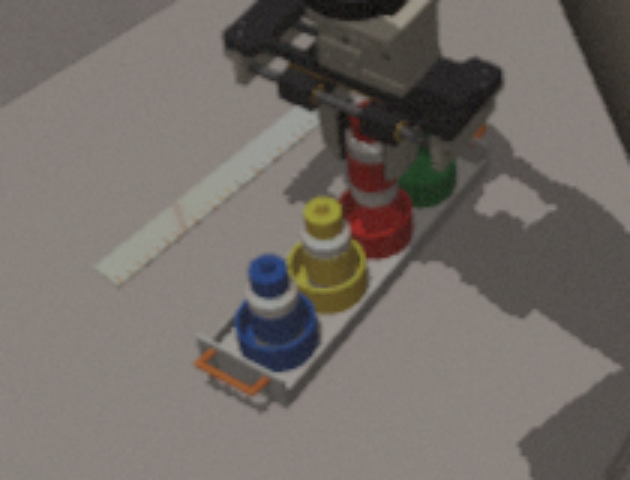

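Blue at (270,310) and yellow at (325,260) stand upright in their cups, and red hangs centred over the red cup at (372,195). I'll lower the red bottle.

>>> jog_arm:
  plan:
    - [0.01, -0.01, -0.3, 0, -1]
    - [0.01, -0.01, -0.45, 0, -1]
    - [0.01, -0.01, -0.53, 0, -1]
    - [0.01, -0.01, -0.56, 0, -1]
    - [0.01, -0.01, -0.58, 0, -1]
    - [0.01, -0.01, -0.59, 0, -1]
    - [0.01, -0.01, -0.6, 0, -1]
    - [0.01, -0.01, -0.6, 0, -1]

```text
time: 20.35
tool_pos: [0.6516, 0.0015, 0.0432]
tool_rot: [3.14, 0.001, 1.781]
contact_force: [-3.2, -0.0, 6.7]
opening: 0.0368
grip_force: 20.0
```

>>> jog_arm:
  plan:
    - [0, 0, 0, 0, -0.05]
    - [0, 0, 0, 0, 0]
    - [0, 0, 0, 0, 0.1]
    - [0, 0, 0, 0, 1]
    - [0, 0, 0, 0, 1]
    - [0, 0, 0, 0, 1]
    - [0, 0, 0, 0, 1]
    - [0, 0, 0, 0, 1]
    - [0, 0, 0, 0, 1]

```text
time: 21.25
tool_pos: [0.6511, 0.0015, 0.0411]
tool_rot: [3.142, 0.0, 1.781]
contact_force: [0.5, -1.1, -0.1]
opening: 0.0908
grip_force: 0.0
```

>>> jog_arm:
  plan:
    - [0, 0, 0.3, 0, 1]
    - [0, 0, 0.7, 0, 1]
    - [0, 0, 1, 0, 1]
    - [0, 0, 1, 0, 1]

```text
time: 21.65
tool_pos: [0.6534, 0.0013, 0.1254]
tool_rot: [3.134, 0.002, 1.781]
contact_force: [-0.4, -0.4, 0.3]
opening: 0.0924
grip_force: 0.0
```

>>> jog_arm:
  plan:
    - [0, 0, 0.3, 0, 1]
    - [-0.2, 0.44, 0.3, 0, 1]
    - [-0.41, 0.89, 0.3, 0, 1]
    - [-0.41, 0.89, 0.3, 0, 1]

```text
time: 22.05
tool_pos: [0.6159, 0.0767, 0.1443]
tool_rot: [-3.139, -0.002, 1.785]
contact_force: [-1.0, 0.4, -0.2]
opening: 0.0913
grip_force: 0.0
```

>>> jog_arm:
  plan:
    - [-0.2, 0.44, 0, 0, 1]
    - [-0.41, 0.89, 0, 0, 1]
    - [-0.41, 0.89, 0, 0, 1]

```text
time: 22.35
tool_pos: [0.5833, 0.1474, 0.1443]
tool_rot: [-3.139, -0.001, 1.785]
contact_force: [0.8, -0.3, 0.6]
opening: 0.0917
grip_force: 0.0
```

>>> jog_arm:
  plan:
    - [-0.2, 0.44, 0, 0, 1]
    - [-0.41, 0.89, 0, 0, 1]
    - [-0.41, 0.89, 0, 0, 1]

```text
time: 22.65
tool_pos: [0.5509, 0.218, 0.1444]
tool_rot: [-3.14, -0.001, 1.785]
contact_force: [-0.9, 0.1, 0.1]
opening: 0.0914
grip_force: 0.0
```

>>> jog_arm:
  plan:
    - [-0.2, 0.44, 0, 0, 1]
    - [-0.41, 0.89, 0, 0, 1]
    - [-0.41, 0.89, 0, 0, 1]

```text
time: 22.95
tool_pos: [0.5185, 0.2888, 0.1445]
tool_rot: [-3.141, -0.001, 1.785]
contact_force: [0.7, -0.7, -0.7]
opening: 0.0918
grip_force: 0.0
```

>>> jog_arm:
  plan:
    - [-0.2, 0.44, 0, 0, 1]
    - [-0.41, 0.89, 0, 0, 1]
    - [-0.41, 0.89, 0, 0, 1]
    - [-0.41, 0.89, 0, 0, 1]
    - [-0.41, 0.89, 0, 0, 1]

```text
time: 23.45
tool_pos: [0.4881, 0.356, 0.1448]
tool_rot: [-3.141, 0.001, 1.78]
contact_force: [-0.3, 0.0, -0.4]
opening: 0.092
grip_force: 0.0
```

Run:
```python
from h import *
print(readout.observe()["tool_pos"])
b=cams.read_camera("wrist");cv2.imwrite("pics/p5.png",b)
for c in blobs(b,"green",150):
    (x,y),r=cv2.minEnclosingCircle(c);print(x,y,r,ray("wrist",(x,y),.077))
```

```text
[0.48812843 0.3560266  0.14477629]
```

View pics/p5.png

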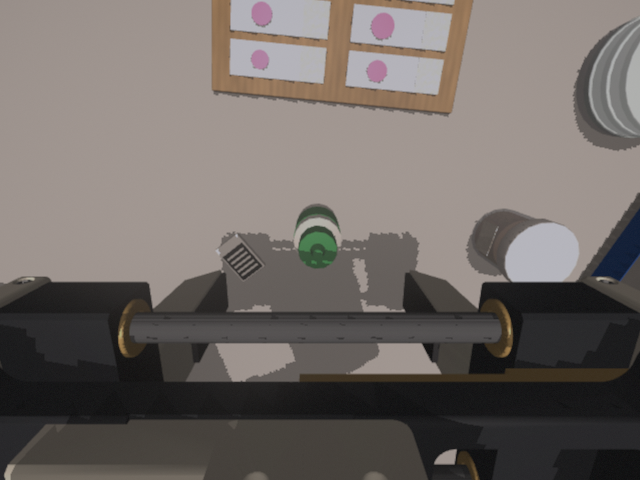

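The green cap is at (318,250), centred between the fingers. The white cup near (540,250) is clear of them.

>>> jog_arm:
  plan:
    - [0, 0, -0.4, 0, 1]
    - [0, 0, -0.8, 0, 1]
    - [0, 0, -1, 0, 1]
    - [0, 0, -1, 0, 1]

```text
time: 23.9
tool_pos: [0.4864, 0.3554, 0.0625]
tool_rot: [-3.137, 0.002, 1.779]
contact_force: [-0.2, -0.7, 0.3]
opening: 0.092
grip_force: 0.0
```

>>> jog_arm:
  plan:
    - [0, 0, -0.3, 0, 1]
    - [0, 0, -0.4, 0, 1]
    - [0, 0, -0.4, 0, -1]
    - [0, 0, -0.4, 0, -1]
    - [0, 0, -0.4, 0, -1]
    - [0, 0, -0.4, 0, -1]
    - [0, 0, -0.4, 0, -1]
    - [0, 0, -0.4, 0, -1]
    - [0, 0, -0.4, 0, -1]
    - [0, 0, -0.4, 0, -1]
    - [0, 0, -0.4, 0, -1]
    - [0, 0, -0.4, 0, -1]

```text
time: 25.1
tool_pos: [0.4872, 0.3576, 0.0332]
tool_rot: [3.141, -0.0, 1.781]
contact_force: [0.1, 0.9, 0.4]
opening: 0.0362
grip_force: 20.0
```

>>> jog_arm:
  plan:
    - [0, 0, 0.4, 0, -1]
    - [0, 0, 0.8, 0, -1]
    - [0, 0, 1, 0, -1]

```text
time: 25.4
tool_pos: [0.488, 0.358, 0.1157]
tool_rot: [3.138, -0.001, 1.781]
contact_force: [0.3, 0.5, -0.9]
opening: 0.0363
grip_force: 20.0
```

>>> jog_arm:
  plan:
    - [0, 0, 0.4, 0, -1]
    - [0.2, -0.4, 0.7, 0, -1]
    - [0.37, -0.87, 0.7, 0, -1]
    - [0.37, -0.87, 0.7, 0, -1]

```text
time: 25.8
tool_pos: [0.5185, 0.2843, 0.1699]
tool_rot: [3.14, 0.001, 1.777]
contact_force: [-0.6, -0.1, -1.0]
opening: 0.0364
grip_force: 20.0
```

>>> jog_arm:
  plan:
    - [0.2, -0.45, 0, 0, -1]
    - [0.37, -0.87, 0, 0, -1]
    - [0.37, -0.87, 0, 0, -1]

```text
time: 26.1
tool_pos: [0.5474, 0.215, 0.1686]
tool_rot: [-3.141, 0.001, 1.777]
contact_force: [-0.7, 0.8, -0.2]
opening: 0.0365
grip_force: 20.0
```

>>> jog_arm:
  plan:
    - [0.2, -0.45, 0, 0, -1]
    - [0.37, -0.87, 0, 0, -1]
    - [0.37, -0.87, 0, 0, -1]

```text
time: 26.4
tool_pos: [0.577, 0.1459, 0.1685]
tool_rot: [-3.141, 0.001, 1.777]
contact_force: [0.6, -0.2, -0.1]
opening: 0.0368
grip_force: 20.0
```

>>> jog_arm:
  plan:
    - [0.2, -0.45, 0, 0, -1]
    - [0.37, -0.87, 0, 0, -1]
    - [0.37, -0.87, 0, 0, -1]

```text
time: 26.7
tool_pos: [0.6065, 0.0766, 0.1685]
tool_rot: [-3.141, 0.001, 1.778]
contact_force: [-0.5, 1.0, -0.1]
opening: 0.0364
grip_force: 20.0
```

>>> jog_arm:
  plan:
    - [0.2, -0.45, 0, 0, -1]
    - [0.36, -0.87, 0, 0, -1]
    - [0.36, -0.87, 0, 0, -1]

```text
time: 27.0
tool_pos: [0.6352, 0.0073, 0.1685]
tool_rot: [-3.141, 0.001, 1.778]
contact_force: [0.1, 1.1, -0.8]
opening: 0.0365
grip_force: 20.0
```

>>> jog_arm:
  plan:
    - [0.2, -0.45, 0, 0, -1]
    - [0.36, -0.87, 0, 0, -1]
    - [0.36, -0.87, 0, 0, -1]
    - [0.36, -0.87, 0, 0, -1]
    - [0.36, -0.87, 0, 0, -1]

```text
time: 27.5
tool_pos: [0.6626, -0.0579, 0.1689]
tool_rot: [-3.141, -0.001, 1.782]
contact_force: [-0.5, 1.0, -0.1]
opening: 0.0366
grip_force: 20.0
```

>>> jog_arm:
  plan:
    - [0, 0, -0.4, 0, -1]
    - [0, 0, -0.8, 0, -1]
    - [0, 0, -1, 0, -1]
    - [0, 0, -1, 0, -1]
    - [0, 0, -1, 0, -1]

```text
time: 28.0
tool_pos: [0.6633, -0.0588, 0.0898]
tool_rot: [3.141, -0.0, 1.782]
contact_force: [0.6, 0.0, -0.3]
opening: 0.0366
grip_force: 20.0
```

Run:
```python
from h import *
print(readout.observe()["tool_pos"])
a=cams.read_camera("side")[140:300,160:370]
cv2.imwrite("pics/p6.png",cv2.resize(a,(630,480)))
```

```text
[ 0.66331896 -0.05878348  0.08982738]
```

View pics/p6.png

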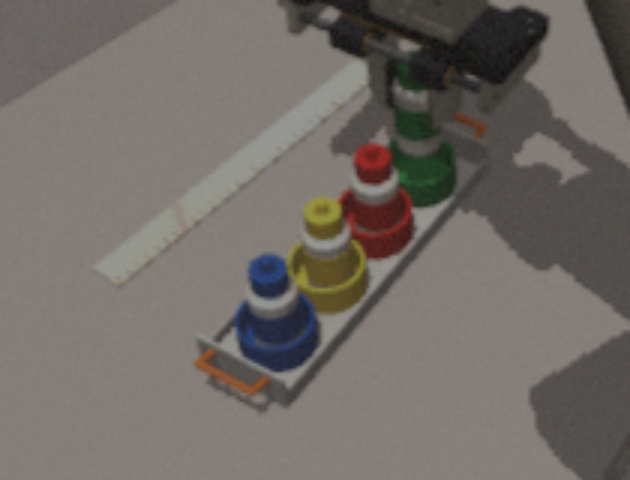

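Blue, yellow and red stand in their cups, and green hangs over the green cup at (418,145), close to centred. I'll lower it.

>>> jog_arm:
  plan:
    - [0, -0.02, -0.3, 0, -1]
    - [0, -0.02, -0.45, 0, -1]
    - [0, -0.02, -0.53, 0, -1]
    - [0, -0.02, -0.56, 0, -1]
    - [0, -0.02, -0.58, 0, -1]
    - [0, -0.02, -0.59, 0, -1]
    - [0, -0.02, -0.6, 0, -1]
    - [0, -0.02, -0.6, 0, -1]

```text
time: 28.85
tool_pos: [0.6637, -0.0618, 0.0432]
tool_rot: [3.14, 0.001, 1.781]
contact_force: [-2.1, 1.6, 6.7]
opening: 0.0365
grip_force: 20.0
```

>>> jog_arm:
  plan:
    - [0, 0, 0, 0, -0.05]
    - [0, 0, 0, 0, 0]
    - [0, 0, 0, 0, 0.1]
    - [0, 0, 0, 0, 1]
    - [0, 0, 0, 0, 1]
    - [0, 0, 0, 0, 1]
    - [0, 0, 0, 0, 1]
    - [0, 0, 0, 0, 1]
    - [0, 0, 0, 0, 1]

```text
time: 29.75
tool_pos: [0.6631, -0.0616, 0.0411]
tool_rot: [3.142, -0.0, 1.781]
contact_force: [-0.0, -0.3, 0.4]
opening: 0.0906
grip_force: 0.0
```

>>> jog_arm:
  plan:
    - [0, 0, 0.3, 0, 1]
    - [0, 0, 0.7, 0, 1]
    - [0, 0, 1, 0, 1]
    - [0, 0, 1, 0, 1]

```text
time: 30.15
tool_pos: [0.6653, -0.0621, 0.1255]
tool_rot: [3.134, 0.003, 1.781]
contact_force: [-0.0, 0.5, 0.5]
opening: 0.0918
grip_force: 0.0
```

>>> jog_arm:
  plan:
    - [0, 0, 0.5, 0, 1]
    - [0, 0, 1, 0, 1]
    - [0, 0, 1, 0, 1]
    - [0, 0, 1, 0, 1]

```text
time: 30.55
tool_pos: [0.6632, -0.0617, 0.2012]
tool_rot: [3.141, 0.0, 1.781]
contact_force: [0.1, 0.1, -0.1]
opening: 0.0918
grip_force: 0.0
```

Run:
```python
from h import *
a=cams.read_camera("side");cv2.imwrite("pics/p7.png",a)
```

```text
(no output)
```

View pics/p7.png

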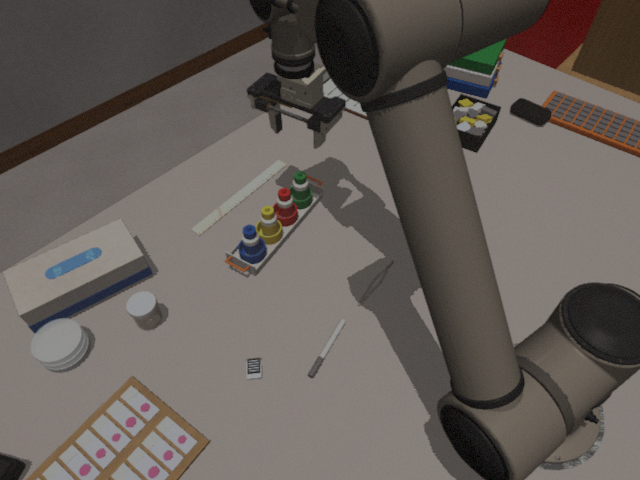

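All four dyes stand upright in the cups of their own colours, between (252,245) and (301,190), and the gripper is clear. The arm hides the stains in this view, but nothing went near them.

```bash
python3 -c "
from cell import ticket
print(ticket.hand_in())"
```

```text
the job is handed in; nothing more can be done
None
```

All four dye bottles are standing upright in the cups of their own colours, the two stain bottles were left alone, and the job was handed in at about 31 s; no verdict came back.

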